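# Feed an inspection mirror through a gearbox hatch and hold it under the pinion

### The job

Pick up the inspection mirror by its grip, tilt it and feed it head first at a slant through the open hatch on top of the gearbox until the head is at the viewing point below the pinion. Finish while still holding it there, steady, glass upward and clear of the casing and everything inside; do not knock it against the gearbox on the way, and leave the torch, screwdriver and mug of hex keys where they are.

Things in the scene. Friction and masses are not known exactly. Their poses are not given: they have to be found in the camera images.
- mirror: Inspection mirror lying on the bench, glass up, about 120 g, one straight rigid piece. Origin: under the middle of its black grip; x along the stick to the mirror head, z the way the glass faces. Grip 112 long (x -56 to 56), 20 wide, 20 high; steel stick 5 to 8 thick from x = 56 to 217; stick and disc are centred at z = 10. Balances 20 to 30 mm ahead of the origin
- mirror_grip (a point): Centre of the mirror's black grip (10 mm above mirror's origin): take it here or up to 35 mm either way along the grip, across its 20 mm width
- mirror_head (a point): Centre of the round steel-framed mirror disc, 48 mm diameter, 6 mm thick, at the end of the stick and flat in line with it; 240 mm from mirror_grip along the stick
- gearbox: Blue cast gearbox fixed on the bench. Origin: centre of its footprint at bench height; x along its length to the hatch end, z up. Hollow, 276 (x) x 160 (y), walls 8; feet and covers reach y = +-104 below z = 120. Inner floor at z = 20, top deck z = 137 to 145. Brass breather at x = -85, y = 45 up to z = 167. A 36 mm sight glass at x = -30, z = 60 in its -y side
- hatch (a point): Centre of the open hatch at the top of its bright steel flange (gearbox x = 60, y = 0, z = 151 mm). Opening 64 mm along x (28 to 92), 70 mm along y, clear from z = 137 to 151; the flange is 18 wide all round
- pinion (a point): Centre of the dark steel pinion inside (gearbox x = -91, y = 0, z = 92 mm): 46 mm diameter, 34 long along the gearbox x, its nose at x = -74; its shaft leaves through the end at -x. Nothing else is inside the casing
- view_point (a point): Where the centre of the mirror disc belongs, to about 15 mm: inside, under the deck, below and before the pinion's nose (gearbox x = -40, y = 0, z = 60 mm). The line from here up through the hatch's middle rises at 40 degrees towards the gearbox +x; a stick in the gearbox x-z plane clears the hatch edges from about 36 to 46 degrees
- torch: Orange plastic torch lying on the bench, 150 long along its x, 34 to 48 thick; origin under its middle. Leave alone
- screwdriver: Silver torque screwdriver lying on the bench, 213 long along its x, 31 thick; origin under its middle. Leave alone
- mug: Green ceramic mug with hex keys standing in it, 78 diameter, 92 high (keys up to 155), handle at its +y; origin under its centre. Leave alone

How it is judged:
By the outcome, as a careful person would: the job done as asked, in the order asked, and still so for the second after the job is handed in, while the arm keeps its last pose, push and grip.
It also fails if it takes over 38 s, if anything falls off the work surface, if the arm or the gripper's body presses on something with over 40 N, if the wrist force passes 120 N, or if a joint passes its speed limit or range.

### The arm

A 7-joint arm with a two-finger parallel gripper is mounted at the origin on the work surface. World frame = base frame: x ahead of the robot, y to its left, z up, the work surface at z = 0. Lengths are in mm, angles in rad, forces in N, time in s.
With the tool pointing down it reaches from about 400 to 850 mm from the base axis. Payload 4.5 kg.
Tool frame: the origin (TCP) lies between the finger pads; the fingertips stand 22 mm ahead of it and the grasp point (between the pads) lies 3 mm ahead of it; x points along the fingers, y is the direction in which the jaws open and shut, and the axes are right-handed (so a half turn about x gives the same grasp; the last joint's range is limited). The gripper opens to 88 mm and grips with 3 to 60 N. Pads are 18 mm wide; open, the fingers measure 123 mm over their backs; the gripper's body (75 mm by 187 mm) begins 45 mm behind the grasp point.
Start: joints at [0.034, 0.689, -0.195, 1.565, 0.157, 0.902, -0.215], TCP at [625.021, 0.025, 260.743] pointing down, gripper open.
Joint ranges: [-3.01, 3.01], [-0.46, 2.08], [-1.47, 1.51], [0.13, 2.56], [-1, 4.14], [0.04, 2.09], [-2.66, 2.66]. Speed limits (rad/s): [2.57, 2.57, 3.14, 3.14, 3.14, 3.14, 3.14].

### API

Orientations are given as a 3x3 rotation matrix whose columns are the frame's x, y, z axes.
In Python, from bench import get_state, capture, camera_model, hand_in gives the robot as it stands.
- The arm moves only by the tool play_rows, never from a script. Its argument "plan" is a list of rows, each an object of numbers: "fingers": the opening, from 0 (shut) to 1 (fully open); "dx", "dy", "dz": the shift along the tool's x, y, z in mm; "rx", "ry", "rz": the turn, a rotation vector about the tool's x, y, z in rad. A call has 1 to 20 rows; each row shifts and turns the commanded pose from where the row before left it, along the tool's axes as they then stand; what a row does not reach is not made up. A row lasts 1/12 s, in which the tool goes at most 41.7 mm and 7.16 degrees, less where a joint would pass 70% of its speed; a pose out of reach is approached as far as the arm can. A call is refused whole if a number of a shift passes 41.7 or a number of a turn 0.125, either way. A call with a gripper value outside its range is refused whole. The fingers move at their own pace and stop on an object; "squeeze" is the grip in N (left out, the last holds). Time passes only in rows, so rows that do not move let the fingers close. It gives the time, the measured TCP pose, the force and the opening at its end, in the units of the state.
- get_state(): the state, without advancing time (a new reading comes with each control period).
- capture(name): name is "scene" or "side" or "wrist"; returns (picture, depth): 420x560x3 uint8, red, green, blue; 420x560 float32, mm along the optical axis (not along the pixel's ray), 0 where there is no reading.
- camera_model(name): a dict with "fx", "fy", "cx", "cy" (pixels), "pose" (4x4, takes a point from camera to world coordinates). Camera axes: x right, y down, z forward; pixel columns grow to the right and rows downward; lengths in mm; the calibration is good to about 2 mm. A picture is of the moment at which its call begins: read the wrist's pose just before it. camera_model takes no time and is no camera call; for the wrist camera it gives the pose at the moment of the call.
- hand_in(): hands the job in, once; it reports no verdict.
The state is a dict: "time": time; "joint_positions": joint angles; "qd": joint speeds; "tau": joint torques, N m; "position": TCP position; "eef_rot": TCP orientation; "ft_force": force on the tool from outside, world axes, zero at the start; "ft_torque": the same for the moment, N m; "grip_width": opening from 0.0 (shut) to 1.0 (fully open).
Only numpy, scipy, OpenCV 4.12 (cv2) and the standard library are available. Lean on these libraries where they do the work, as an engineer would, in place of code of your own. Each camera call takes 0.05 s, during which the arm holds its last target.

## Working session

There is one attempt and no reset: what is moved stays moved. The work goes in short steps, Python scripts to look and compute and a tool call to move; the robot and the scene stay as the last step left them, time stands still between calls to the robot, and variables do not carry over. Pictures are saved under pics/ and viewed, and the job is handed in when it is done.

Besides the shell and the picture viewer there is one more tool, called after ">>>" as name([rows], argument=value, ...), one row to a line, values as JSON. play_rows: Moves the arm, as the interface text tells. Its arguments: {"type":"object","properties":{"plan":{"type":"array"},"squeeze":{"type":"number"}},"required":["plan"]}

```bash
ls; mkdir -p pics; python3 - <<'E'
from bench import *
import cv2, numpy as np
s=get_state(); print({k:np.round(v,3).tolist() for k,v in s.items()})
for n in ["scene","side","wrist"]:
    m=camera_model(n); print(n,m["fx"],m["fy"],m["cx"],m["cy"],np.round(m["pose"],3).tolist())
    p,d=capture(n); np.savez(f"pics/{n}0.npz",p=p,d=d,pose=m["pose"]); cv2.imwrite(f"pics/{n}0.png",p[:,:,::-1])
E
```

```text
pics
{'time': 0.0, 'joint_positions': [0.034, 0.69, -0.194, 1.566, 0.157, 0.902, -0.215], 'qd': [-0.0, 0.001, 0.0, 0.001, 0.001, 0.001, 0.0], 'tau': [0.0, -52.757, -1.267, -15.343, -0.053, 0.007, 0.0], 'position': [624.415, -0.052, 259.905], 'eef_rot': [[-0.002, 1.0, 0.0], [-0.0, 0.0, -1.0], [-1.0, -0.002, 0.0]], 'ft_force': [-0.544, -0.821, -0.399], 'ft_torque': [0.006, 0.025, -0.024], 'grip_width': 0.996}
scene 504.14749757724485 504.14749757724485 273.2872624189086 210.50235683447542 [[-0.182, 0.84, -0.512, 1161.631], [0.983, 0.158, -0.091, 125.523], [0.004, -0.52, -0.854, 1268.298], [0.0, 0.0, 0.0, 1.0]]
side 489.7905434983174 489.7905434983174 276.22647767260213 206.72987158640353 [[0.963, -0.129, 0.235, 148.019], [-0.269, -0.473, 0.839, -1165.746], [0.003, -0.872, -0.49, 826.132], [0.0, 0.0, 0.0, 1.0]]
wrist 372.55098909362545 372.55098909362545 281.0879367346421 214.81769330457954 [[1.0, 0.001, -0.002, 624.523], [0.0, -0.957, -0.29, 73.934], [-0.002, 0.29, -0.957, 383.877], [0.0, 0.0, 0.0, 1.0]]
```

View pics/scene0.png

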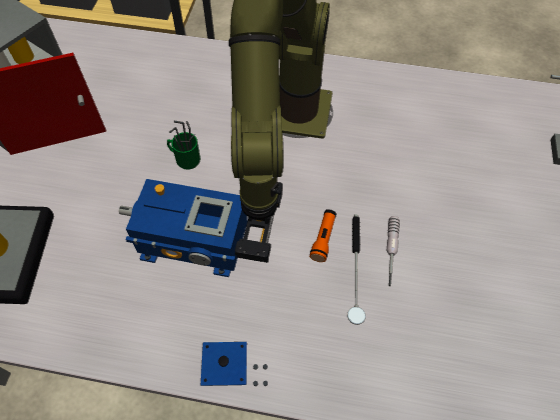

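View pics/side0.png

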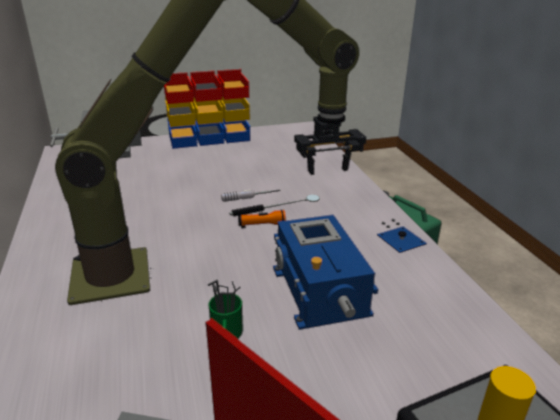

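View pics/wrist0.png

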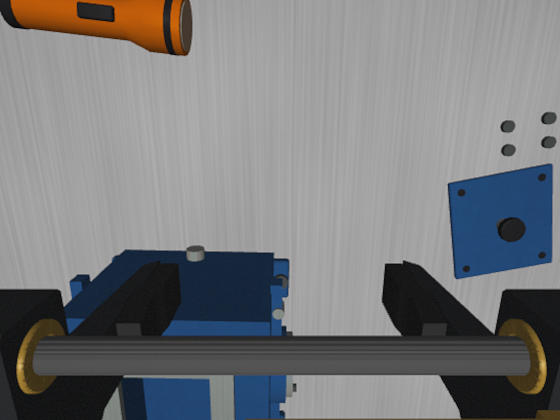

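The scene view shows the black mirror grip at (356,217–253) with its head at (356,315). The gearbox hatch is near (211,215), with the breather at (159,188), so gearbox +x runs to the image's right. The torch is next to the mirror at (322,235) and the screwdriver at (392,250).

```bash
cat > h.py <<'E'
import numpy as np, cv2
from bench import *
def load(n,i=0):
    z=np.load(f"pics/{n}{i}.npz"); m=camera_model(n); return z["p"],z["d"],m,z["pose"]
def ray(m,P,uv,z):
    uv=np.atleast_2d(uv).astype(float)
    d=np.c_[(uv[:,0]-m["cx"])/m["fx"],(uv[:,1]-m["cy"])/m["fy"],np.ones(len(uv))]@P[:3,:3].T
    o=P[:3,3]; t=(z-o[2])/d[:,2]; return o+d*t[:,None]
def cloud(m,P,d):
    v,u=np.mgrid[:d.shape[0],:d.shape[1]]
    c=np.stack([(u-m["cx"])/m["fx"]*d,(v-m["cy"])/m["fy"]*d,d],-1)
    return c@P[:3,:3].T+P[:3,3]
def proj(m,P,X):
    X=np.atleast_2d(X); c=(X-P[:3,3])@P[:3,:3]
    return np.c_[c[:,0]/c[:,2]*m["fx"]+m["cx"],c[:,1]/c[:,2]*m["fy"]+m["cy"]]
E
python3 - <<'E'
from h import *
p,d,m,P=load("scene")
c=cloud(m,P,d)
hsv=cv2.cvtColor(p,cv2.COLOR_RGB2HSV)
def box(x0,y0,x1,y1):
    k=np.zeros(d.shape,bool);k[y0:y1,x0:x1]=1;return k
# grip
k=box(345,210,368,258)&(hsv[...,2]<70)
ys,xs=np.nonzero(k); w=ray(m,P,np.c_[xs,ys],14); mu=w.mean(0); 
u,s,vt=np.linalg.svd(w[:,:2]-mu[:2],full_matrices=False); ax=vt[0]; t=(w[:,:2]-mu[:2])@ax
print("grip",mu,ax,t.min(),t.max(),"depth z",np.median(c[k][:,2]), k.sum())
# head
k=box(340,300,375,330)&(np.abs(c[...,2]-10)<30)
g=cv2.cvtColor(p,cv2.COLOR_RGB2GRAY)
cv2.imwrite("pics/crop_m.png",cv2.resize(p[200:340,290:420,::-1],None,fx=4,fy=4,interpolation=cv2.INTER_CUBIC))
cv2.imwrite("pics/crop_g.png",cv2.resize(p[165:285,110:260,::-1],None,fx=5,fy=5,interpolation=cv2.INTER_CUBIC))
# flange: bright gray in box
k=box(175,185,240,245)&(hsv[...,1]<40)&(hsv[...,2]>120)
cs,_=cv2.findContours(k.astype(np.uint8),cv2.RETR_CCOMP,cv2.CHAIN_APPROX_NONE)
for q in sorted(cs,key=cv2.contourArea)[-3:]:
    r=cv2.boxPoints(cv2.minAreaRect(q)); print(cv2.contourArea(q),r.tolist()); W=ray(m,P,r,151); print(np.round(W,1).tolist())
    ap=cv2.approxPolyDP(q,6,True)[:,0]; print(ap.tolist()); W=ray(m,P,ap,151);print(np.round(W,1).tolist(), W.mean(0))
print("flange z",np.median(c[k][:,2]))
E
```

```text
grip [445.43880245 235.48834153  14.        ] [0.9940063  0.10932278] -60.68475091922296 56.32796859173199 depth z 19.381071150648495 240
228.5 [[185.0, 185.0], [239.0, 185.0], [239.0, 194.0], [185.0, 194.0]]
[[457.9, -240.2, 151.0], [431.2, -98.4, 151.0], [459.2, -92.1, 151.0], [485.7, -232.4, 151.0]]
[[185, 185], [239, 194], [239, 185]]
[[457.9, -240.2, 151.0], [459.2, -92.1, 151.0], [431.2, -98.4, 151.0]] [ 449.43502577 -143.5894825   151.        ]
651.5 [[191.41131591796875, 225.13963317871094], [196.24526977539062, 199.35850524902344], [224.62261962890625, 204.6792449951172], [219.78866577148438, 230.4603729248047]]
[[574.2, -190.7, 151.0], [496.4, -198.8, 151.0], [498.7, -121.8, 151.0], [575.9, -116.0, 151.0]]
[[200, 201], [224, 206], [217, 229], [192, 224]]
[[499.6, -187.8, 151.0], [503.0, -122.5, 151.0], [573.1, -123.9, 151.0], [570.7, -190.1, 151.0]] [ 536.57010151 -156.07957354  151.        ]
1268.0 [[184.4615478515625, 228.69232177734375], [191.5, 193.5], [231.5, 201.5], [224.4615478515625, 236.69232177734375]]
[[587.4, -205.2, 151.0], [481.0, -216.0, 151.0], [485.8, -106.4, 151.0], [591.1, -100.2, 151.0]]
[[196, 196], [185, 228], [221, 235], [231, 202]]
[[486.4, -202.2, 151.0], [585.3, -204.4, 151.0], [588.0, -109.9, 151.0], [487.6, -107.3, 151.0]] [ 536.81347159 -155.96431143  151.        ]
flange z 149.3521121166118
```

```bash
echo
```

```text
(no output)
```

View pics/crop_m.png

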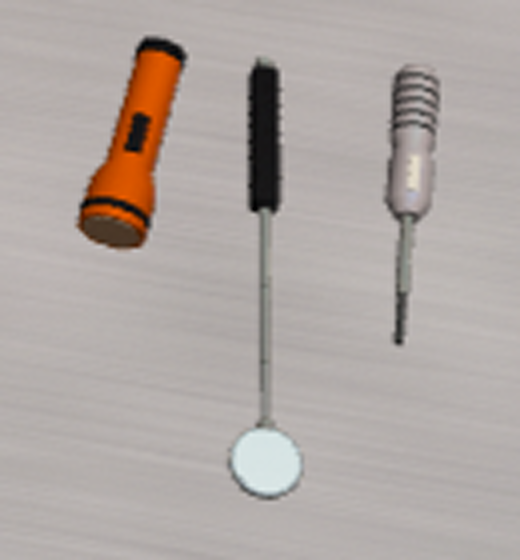

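View pics/crop_g.png

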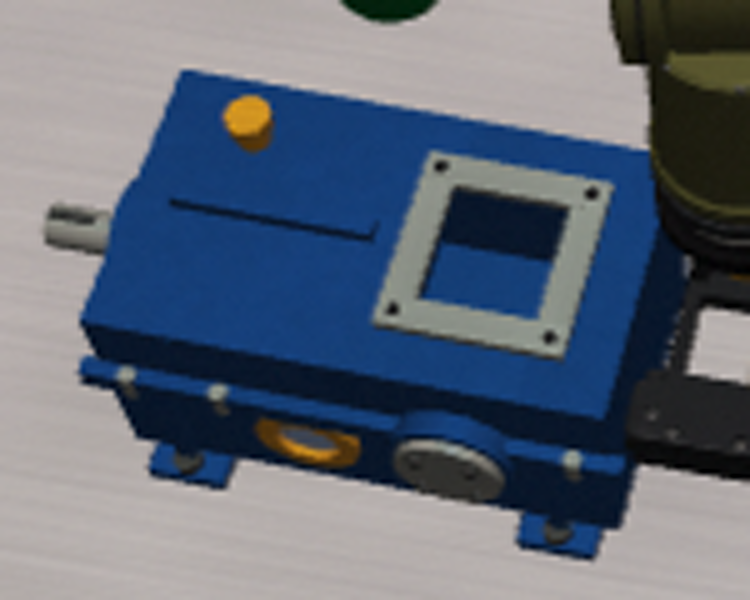

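```bash
python3 - <<'E'
from h import *
p,d,m,P=load("scene"); c=cloud(m,P,d); hsv=cv2.cvtColor(p,cv2.COLOR_RGB2HSV)
# disc: bright, cyan-ish
k=np.zeros(d.shape,np.uint8); k[300:332,340:374]=((p[...,2].astype(int)-p[...,0]>8)&(p[...,2]>150))[300:332,340:374]
cs,_=cv2.findContours(k,cv2.RETR_EXTERNAL,cv2.CHAIN_APPROX_NONE); q=max(cs,key=cv2.contourArea)
e=cv2.fitEllipse(q); print("ellipse",e); H=ray(m,P,e[0],13)[0]; print("head",H)
w=ray(m,P,q[:,0],13); print("diam",np.ptp(w[:,:2],0))
# stick centre line at z=10
pts=[]
for v in range(258,300,4):
    row=np.abs(cv2.cvtColor(p,cv2.COLOR_RGB2GRAY)[v,348:365].astype(float)-np.median(p[v,330:345].mean(-1))); u=348+(row*np.arange(17)).sum()/row.sum(); pts.append((u,v))
W=ray(m,P,pts,11); f=np.polyfit(W[:,0],W[:,1],1); print("stick slope",f[0],"y at 445",np.polyval(f,445),"at head x",np.polyval(f,H[0]))
E1=ray(m,P,[(356,216.5),(356,252.5)],16); print("grip ends",E1)
# gearbox deck
top=(np.abs(c[...,2]-145)<5)&(hsv[...,0]>95)&(hsv[...,0]<130)&(hsv[...,1]>120); top[:, :115]=0; top[:,250:]=0
lab,L,st,_=cv2.connectedComponentsWithStats(top.astype(np.uint8)); i=1+np.argmax(st[1:,4]); T=c[L==i]
print(st[i], T.min(0),T.max(0))
r=cv2.minAreaRect(T[:,:2].astype(np.float32)); print(r)
# front edge (max x) per y bins
b=[(y,T[np.abs(T[:,1]-y)<4,0].max()) for y in range(-330,-100,12)]; print(np.polyfit(*np.array(b).T,1)); 
co=ray(m,P,[(126.4,229.4),(231,248),(146.4,179.4),(240,195)],145); print(co)
E
```

```text
ellipse ((356.1623840332031, 314.92193603515625), (15.249421119689941, 17.1217098236084), 119.05948638916016)
head [681.62646406 260.27461086  13.        ]
diam [43.98803467 44.41417602]
stick slope 0.10024159554183351 y at 445 236.13191346078338 at head x 259.8517277659303
grip ends [[387.63868577 230.42597246  16.        ]
 [503.36336286 241.83875558  16.        ]]
[ 126  179  116   70 3840] [ 450.86859278 -356.10373886  140.00016452] [619.14254388 -76.68948285 149.99747155]
((535.3750610351562, -216.0355987548828), (278.28741455078125, 164.1837921142578), 88.9316635131836)
[1.91630728e-02 6.20133077e+02]
[[ 613.64365239 -351.58765024  145.        ]
 [ 616.23490892  -78.00818245  145.        ]
 [ 455.76444693 -349.71068834  145.        ]
 [ 458.07952359  -90.02042033  145.        ]]
```

>>> play_rows([
  {"fingers": 0.55,"dx": 9,"dy": -18,"dz": -23.6},
  {"fingers": 0.55,"dx": 9,"dy": -18,"dz": -23.6},
  {"fingers": 0.55,"dx": 9,"dy": -18,"dz": -23.6},
  {"fingers": 0.55,"dx": 9,"dy": -18,"dz": -23.6},
  {"fingers": 0.55,"dx": 9,"dy": -18,"dz": -23.6},
  {"fingers": 0.55,"dx": 9,"dy": -18,"dz": -23.6},
  {"fingers": 0.55,"dx": 9,"dy": -18,"dz": -23.6},
  {"fingers": 0.55,"dx": 9,"dy": -18,"dz": -23.6},
  {"fingers": 0.55,"dx": 9,"dy": -18,"dz": -23.6},
  {"fingers": 0.55,"dx": 9,"dy": -18,"dz": -23.6},
])

```text
invalid input
```

>>> play_rows([
  {"rx": -0.119},
  {"rx": -0.119},
  {"rx": -0.119},
  {"rx": -0.119},
  {"rx": -0.119},
  {"rx": -0.119},
  {"rx": -0.119},
  {"rx": -0.119},
  {"rx": -0.119},
  {"rx": -0.119},
  {"rx": -0.119},
  {"rx": -0.119},
  {"rx": -0.119},
  {"rx": -0.119},
  {},
])

```text
invalid input
```

```bash
cat > snap.py <<'E'
import sys; from h import *
s=get_state(); print({k:np.round(s[k],3).tolist() for k in ["time","joint_positions","position","eef_rot","ft_force","ft_torque","grip_width"]})
for a in sys.argv[2:]:
    m=camera_model(a); p,d=capture(a); i=sys.argv[1]; np.savez(f"pics/{a}{i}.npz",p=p,d=d,pose=m["pose"]); cv2.imwrite(f"pics/{a}{i}.png",p[:,:,::-1])
E
python3 snap.py 1 wrist scene
```

```text
{'time': 0.15, 'joint_positions': [0.034, 0.69, -0.195, 1.566, 0.157, 0.903, -0.215], 'position': [624.554, -0.037, 260.114], 'eef_rot': [[-0.001, 1.0, 0.0], [-0.0, 0.0, -1.0], [-1.0, -0.001, 0.0]], 'ft_force': [0.445, -0.423, 0.169], 'ft_torque': [0.014, 0.013, 0.044], 'grip_width': 1.002}
```

The calls were refused, so a row may need all seven keys. I'll test that with one row.

>>> play_rows([
  {"fingers": 0.55,"dx": 9,"dy": -18,"dz": -23.6,"rx": 0,"ry": 0,"rz": 0},
])

```text
time: 0.33
position: [610.7, 17.7, 252.7]
eef_rot: [[0.007, 1.0, -0.009], [-0.004, -0.009, -1.0], [-1.0, 0.007, 0.004]]
ft_force: [1.5, -0.3, -0.0]
grip_width: 0.948
```

>>> play_rows([
  {"fingers": 0.55,"dx": 9,"dy": -18,"dz": -23.6,"rx": 0,"ry": 0,"rz": 0},
  {"fingers": 0.55,"dx": 9,"dy": -18,"dz": -23.6,"rx": 0,"ry": 0,"rz": 0},
  {"fingers": 0.55,"dx": 9,"dy": -18,"dz": -23.6,"rx": 0,"ry": 0,"rz": 0},
  {"fingers": 0.55,"dx": 9,"dy": -18,"dz": -23.6,"rx": 0,"ry": 0,"rz": 0},
  {"fingers": 0.55,"dx": 9,"dy": -18,"dz": -23.6,"rx": 0,"ry": 0,"rz": 0},
  {"fingers": 0.55,"dx": 9,"dy": -18,"dz": -23.6,"rx": 0,"ry": 0,"rz": 0},
  {"fingers": 0.55,"dx": 9,"dy": -18,"dz": -23.6,"rx": 0,"ry": 0,"rz": 0},
  {"fingers": 0.55,"dx": 9,"dy": -18,"dz": -23.6,"rx": 0,"ry": 0,"rz": 0},
  {"fingers": 0.55,"dx": 9,"dy": -18,"dz": -23.6,"rx": 0,"ry": 0,"rz": 0},
  {"fingers": 0.55,"dx": 0,"dy": 0,"dz": 0,"rx": -0.119,"ry": 0,"rz": 0},
  {"fingers": 0.55,"dx": 0,"dy": 0,"dz": 0,"rx": -0.119,"ry": 0,"rz": 0},
  {"fingers": 0.55,"dx": 0,"dy": 0,"dz": 0,"rx": -0.119,"ry": 0,"rz": 0},
  {"fingers": 0.55,"dx": 0,"dy": 0,"dz": 0,"rx": -0.119,"ry": 0,"rz": 0},
])

```text
time: 1.42
position: [444.9, 236.4, 170.7]
eef_rot: [[0.0, 0.886, 0.464], [-0.0, 0.464, -0.886], [-1.0, 0.0, 0.0]]
ft_force: [1.3, 0.4, 0.2]
grip_width: 0.548
```

>>> play_rows([
  {"fingers": 0.55,"dx": 0,"dy": 0,"dz": 0,"rx": -0.119,"ry": 0,"rz": 0},
  {"fingers": 0.55,"dx": 0,"dy": 0,"dz": 0,"rx": -0.119,"ry": 0,"rz": 0},
  {"fingers": 0.55,"dx": 0,"dy": 0,"dz": 0,"rx": -0.119,"ry": 0,"rz": 0},
  {"fingers": 0.55,"dx": 0,"dy": 0,"dz": 0,"rx": -0.119,"ry": 0,"rz": 0},
  {"fingers": 0.55,"dx": 0,"dy": 0,"dz": 0,"rx": -0.119,"ry": 0,"rz": 0},
  {"fingers": 0.55,"dx": 0,"dy": 0,"dz": 0,"rx": -0.119,"ry": 0,"rz": 0},
  {"fingers": 0.55,"dx": 0,"dy": 0,"dz": 0,"rx": -0.119,"ry": 0,"rz": 0},
  {"fingers": 0.55,"dx": 0,"dy": 0,"dz": 0,"rx": -0.119,"ry": 0,"rz": 0},
  {"fingers": 0.55,"dx": 0,"dy": 0,"dz": 0,"rx": -0.119,"ry": 0,"rz": 0},
  {"fingers": 0.55,"dx": 0,"dy": 0,"dz": 0,"rx": -0.119,"ry": 0,"rz": 0},
  {"fingers": 0.55,"dx": 0,"dy": 0,"dz": 0,"rx": 0,"ry": 0,"rz": 0},
  {"fingers": 0.55,"dx": 0,"dy": 0,"dz": 0,"rx": 0,"ry": 0,"rz": 0},
])

```text
time: 2.42
position: [445.1, 235.9, 170.7]
eef_rot: [[-0.0, -0.091, 0.996], [0.0, 0.996, 0.091], [-1.0, 0.0, -0.0]]
ft_force: [0.7, 0.4, -0.0]
grip_width: 0.549
```

```bash
python3 snap.py 2 wrist scene
```

```text
{'time': 2.417, 'joint_positions': [-0.23, 0.729, -0.572, 2.001, 0.681, 0.609, 0.398], 'position': [445.129, 235.923, 170.657], 'eef_rot': [[-0.0, -0.091, 0.996], [0.0, 0.996, 0.091], [-1.0, 0.0, -0.0]], 'ft_force': [0.736, 0.385, -0.009], 'ft_torque': [0.116, -0.087, 0.012], 'grip_width': 0.549}
```

View pics/wrist2.png

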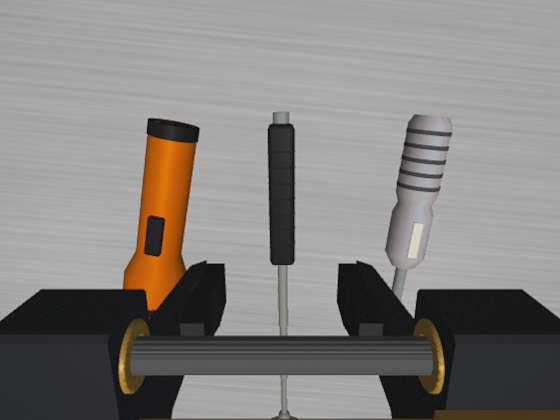

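View pics/scene2.png

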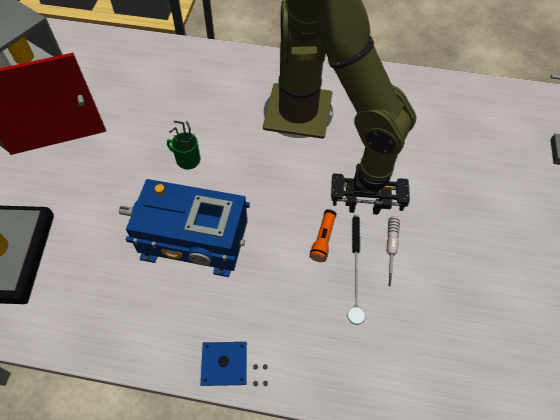

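The wrist view shows the grip upright at columns 269–295, rows 123–265, between the fingers, with torch and screwdriver either side. Measuring it, and the gearbox again, which is now unobstructed in the scene view.

```bash
python3 - <<'E'
from h import *
p,d,m,P=load("wrist",2); hsv=cv2.cvtColor(p,cv2.COLOR_RGB2HSV)
k=np.zeros(d.shape,np.uint8); k[115:275,260:305]=(hsv[...,2]<75)[115:275,260:305]
cs,_=cv2.findContours(k,cv2.RETR_EXTERNAL,cv2.CHAIN_APPROX_NONE); q=max(cs,key=cv2.contourArea); print(cv2.boundingRect(q))
r=cv2.boxPoints(cv2.minAreaRect(q)); W=ray(m,P,r,19); print(W[:,:2].round(1).tolist(),W.mean(0), "depth z",np.median(cloud(m,P,d)[k>0][:,2]))
S=ray(m,P,[(282.5,270),(283.5,330),(285,400)],11);print("stick",S); 
p,d,m,P=load("scene",2); hsv=cv2.cvtColor(p,cv2.COLOR_RGB2HSV); c=cloud(m,P,d)
k=(hsv[...,1]<40)&(hsv[...,2]>120); b=np.zeros_like(k); b[190:242,180:236]=1; k&=b
n,L,st,_=cv2.connectedComponentsWithStats(k.astype(np.uint8)); i=1+np.argmax(st[1:,4])
cs,h=cv2.findContours((L==i).astype(np.uint8),cv2.RETR_CCOMP,cv2.CHAIN_APPROX_NONE)
for q in cs:
    if cv2.contourArea(q)>300:
        w=ray(m,P,q[:,0],151); print(cv2.contourArea(q),cv2.minAreaRect(w[:,:2].astype(np.float32)))
top=(np.abs(c[...,2]-145)<5)&(hsv[...,0]>95)&(hsv[...,0]<130)&(hsv[...,1]>120); top[:, :115]=0; top[:,250:]=0
n,L,st,_=cv2.connectedComponentsWithStats(top.astype(np.uint8)); i=1+np.argmax(st[1:,4])
q=max(cv2.findContours((L==i).astype(np.uint8),cv2.RETR_EXTERNAL,cv2.CHAIN_APPROX_NONE)[0],key=cv2.contourArea)
print(cv2.minAreaRect(ray(m,P,q[:,0],145)[:,:2].astype(np.float32)))
E
```

```text
(268, 123, 27, 142)
[[385.4, 220.1], [383.7, 238.7], [493.4, 249.9], [495.3, 229.1]] [439.43803152 234.46612198  19.        ] depth z 19.53959601912851
stick [[503.22219059 241.58530538  11.        ]
 [560.37235209 247.79218795  11.        ]
 [635.255873   256.23838751  11.        ]]
1268.5 ((536.628173828125, -155.572998046875), (99.8626708984375, 104.47016906738281), 88.95751953125)
648.5 ((536.41845703125, -156.0650634765625), (70.052490234375, 76.88324737548828), 88.9381332397461)
((537.1242065429688, -214.89208984375), (277.1077575683594, 163.6366424560547), 88.71820831298828)
```

>>> play_rows([
  {"fingers": 0.55,"dx": 12.5,"dy": 0,"dz": 0,"rx": 0,"ry": 0,"rz": 0},
  {"fingers": 0.55,"dx": 12.5,"dy": 0,"dz": 0,"rx": -0.01,"ry": 0,"rz": 0},
  {"fingers": 0.55,"dx": 12.5,"dy": 0,"dz": 0,"rx": 0,"ry": 0,"rz": 0},
  {"fingers": 0.55,"dx": 12.5,"dy": 0,"dz": 0,"rx": 0,"ry": 0,"rz": 0},
  {"fingers": 0.55,"dx": 12.5,"dy": 0,"dz": 0,"rx": 0,"ry": 0,"rz": 0},
  {"fingers": 0.55,"dx": 12.5,"dy": 0,"dz": 0,"rx": 0,"ry": 0,"rz": 0},
  {"fingers": 0.55,"dx": 12.5,"dy": 0,"dz": 0,"rx": 0,"ry": 0,"rz": 0},
  {"fingers": 0.55,"dx": 12.5,"dy": 0,"dz": 0,"rx": 0,"ry": 0,"rz": 0},
  {"fingers": 0.55,"dx": 12.5,"dy": 0,"dz": 0,"rx": 0,"ry": 0,"rz": 0},
  {"fingers": 0.55,"dx": 12.5,"dy": 0,"dz": 0,"rx": 0,"ry": 0,"rz": 0},
  {"fingers": 0.55,"dx": 12.5,"dy": 0,"dz": 0,"rx": 0,"ry": 0,"rz": 0},
  {"fingers": 0.55,"dx": 4,"dy": 0,"dz": 0,"rx": 0,"ry": 0,"rz": 0},
  {"fingers": 0.55,"dx": 3.4,"dy": 0,"dz": 0,"rx": 0,"ry": 0,"rz": 0},
  {"fingers": 0.55,"dx": 0,"dy": 0,"dz": 0,"rx": 0,"ry": 0,"rz": 0},
  {"fingers": 0.55,"dx": 0,"dy": 0,"dz": 0,"rx": 0,"ry": 0,"rz": 0},
])

```text
time: 3.77
position: [445.2, 236.2, 26.2]
eef_rot: [[0.001, -0.105, 0.995], [0.0, 0.995, 0.105], [-1.0, 0.0, 0.001]]
ft_force: [-0.6, -0.4, 0.6]
grip_width: 0.549
```

>>> play_rows([
  {"fingers": 0.1,"dx": 0,"dy": 0,"dz": 0,"rx": 0,"ry": 0,"rz": 0},
  {"fingers": 0.1,"dx": 0,"dy": 0,"dz": 0,"rx": 0,"ry": 0,"rz": 0},
  {"fingers": 0.1,"dx": 0,"dy": 0,"dz": 0,"rx": 0,"ry": 0,"rz": 0},
  {"fingers": 0.1,"dx": 0,"dy": 0,"dz": 0,"rx": 0,"ry": 0,"rz": 0},
  {"fingers": 0.1,"dx": 0,"dy": 0,"dz": 0,"rx": 0,"ry": 0,"rz": 0},
  {"fingers": 0.1,"dx": 0,"dy": 0,"dz": 0,"rx": 0,"ry": 0,"rz": 0},
  {"fingers": 0.1,"dx": 0,"dy": 0,"dz": 0,"rx": 0,"ry": 0,"rz": 0},
  {"fingers": 0.1,"dx": 0,"dy": 0,"dz": 0,"rx": 0,"ry": 0,"rz": 0},
], squeeze=30)

```text
time: 4.43
position: [445.2, 236.0, 26.0]
eef_rot: [[0.0, -0.105, 0.994], [0.0, 0.994, 0.105], [-1.0, 0.0, 0.0]]
ft_force: [0.3, -0.6, 4.5]
grip_width: 0.226
```

Opening is 0.226 × 88 = 19.9 mm, which matches the 20 mm grip. Lifting.

>>> play_rows([
  {"fingers": 0.1,"dx": -5,"dy": 0,"dz": 0,"rx": 0,"ry": 0,"rz": 0},
  {"fingers": 0.1,"dx": -10,"dy": 0,"dz": 0,"rx": 0,"ry": 0,"rz": 0},
  {"fingers": 0.1,"dx": -15,"dy": 0,"dz": 0,"rx": 0,"ry": 0,"rz": 0},
  {"fingers": 0.1,"dx": -20,"dy": 0,"dz": 0,"rx": 0,"ry": 0,"rz": 0},
  {"fingers": 0.1,"dx": -20,"dy": 0,"dz": 0,"rx": 0,"ry": 0,"rz": 0},
  {"fingers": 0.1,"dx": -20,"dy": 0,"dz": 0,"rx": 0,"ry": 0,"rz": 0},
  {"fingers": 0.1,"dx": -20,"dy": 0,"dz": 0,"rx": 0,"ry": 0,"rz": 0},
  {"fingers": 0.1,"dx": -20,"dy": 0,"dz": 0,"rx": 0,"ry": 0,"rz": 0},
  {"fingers": 0.1,"dx": -20,"dy": 0,"dz": 0,"rx": 0,"ry": 0,"rz": 0},
  {"fingers": 0.1,"dx": -20,"dy": 0,"dz": 0,"rx": 0,"ry": 0,"rz": 0},
  {"fingers": 0.1,"dx": -20,"dy": 0,"dz": 0,"rx": 0,"ry": 0,"rz": 0},
  {"fingers": 0.1,"dx": -20,"dy": 0,"dz": 0,"rx": 0,"ry": 0,"rz": 0},
  {"fingers": 0.1,"dx": -20,"dy": 0,"dz": 0,"rx": 0,"ry": 0,"rz": 0},
  {"fingers": 0.1,"dx": -20,"dy": 0,"dz": 0,"rx": 0,"ry": 0,"rz": 0},
  {"fingers": 0.1,"dx": -20,"dy": 0,"dz": 0,"rx": 0,"ry": 0,"rz": 0},
  {"fingers": 0.1,"dx": -10,"dy": 0,"dz": 0,"rx": 0,"ry": 0,"rz": 0},
  {"fingers": 0.1,"dx": 0,"dy": 0,"dz": 0,"rx": 0,"ry": 0,"rz": 0},
  {"fingers": 0.1,"dx": 0,"dy": 0,"dz": 0,"rx": 0,"ry": 0,"rz": 0},
])

```text
time: 5.93
position: [444.8, 235.6, 305.5]
eef_rot: [[-0.0, -0.105, 0.994], [-0.001, 0.994, 0.105], [-1.0, -0.001, -0.0]]
ft_force: [-0.1, 0.5, -1.8]
grip_width: 0.226
```

```bash
python3 snap.py 3 wrist scene side
```

```text
{'time': 5.933, 'joint_positions': [-0.106, 0.551, -0.752, 1.851, 0.464, 0.924, 0.604], 'position': [444.802, 235.574, 305.482], 'eef_rot': [[-0.0, -0.105, 0.994], [-0.001, 0.994, 0.105], [-1.0, -0.001, -0.0]], 'ft_force': [-0.133, 0.48, -1.839], 'ft_torque': [0.108, -0.019, 0.011], 'grip_width': 0.226}
```

View pics/wrist3.png

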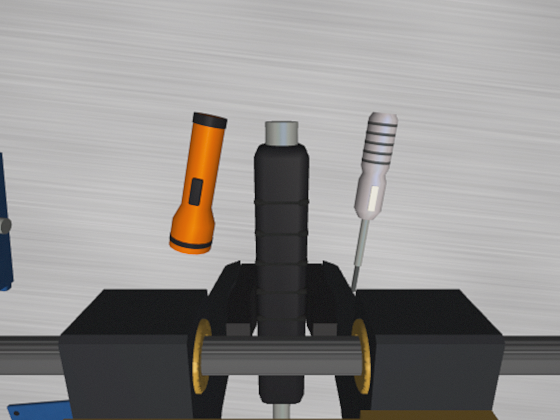

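View pics/scene3.png

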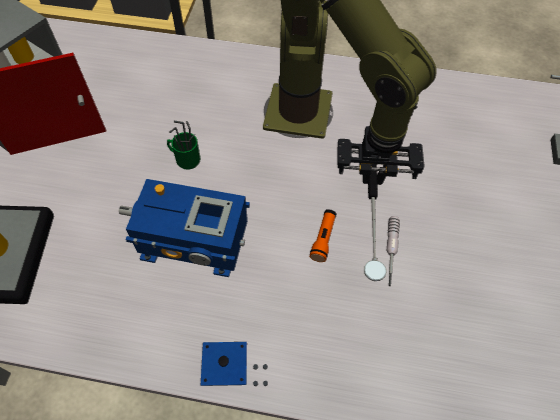

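View pics/side3.png

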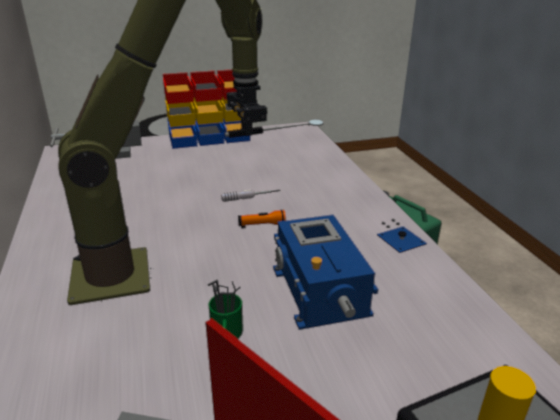

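All three views show the mirror held level, with the disc at scene (375,270) and side (316,123). Torch and screwdriver haven't moved. I'll triangulate the disc to get the head's offset in the tool frame.

```bash
cat > head.py <<'E'
from h import *
def disc(n,i,u,v,r=16):
    p,d,m,P=load(n,i); k=np.zeros(d.shape,np.uint8); sl=(slice(max(0,v-r),v+r),slice(max(0,u-r),u+r))
    k[sl]=((p[...,2].astype(int)-p[...,0]>6)&(p[...,1].astype(int)-p[...,0]>2)&(p.min(-1)>140))[sl]
    q=max(cv2.findContours(k,cv2.RETR_EXTERNAL,cv2.CHAIN_APPROX_NONE)[0],key=cv2.contourArea)
    e=cv2.fitEllipse(q); 
    print(n,"ellipse",np.round(e[0],1),np.round(e[1],1),"cloud",np.median(cloud(m,P,d)[k>0],0).round(1))
    return e[0],m,P
def tri(a,b):
    Ps=[]
    for uv,m,P in (a,b):
        T=np.linalg.inv(P); K=np.array([[m["fx"],0,m["cx"]],[0,m["fy"],m["cy"]],[0,0,1]]); Ps.append(K@T[:3])
    X=cv2.triangulatePoints(Ps[0],Ps[1],np.array(a[0],float).reshape(2,1),np.array(b[0],float).reshape(2,1))[:,0]; X=X[:3]/X[3]
    print("resid",[np.round(proj(m,P,X)[0]-uv,1) for uv,m,P in (a,b)]); return X
E
python3 - <<'E'
from head import *
X=tri(disc("scene",3,375,270),disc("side",3,316,123)); print(X)
s=get_state(); R=np.array(s["eef_rot"]); print("in tool",R.T@(X-s["position"]))
E
```

```text
scene ellipse [374.9 269.6] [17.6 20.8] cloud [680.8 259.6 290.4]
side ellipse [315.7 121.5] [ 3.3 12.5] cloud [678.1 257.7 291.4]
resid [array([ 0.1, -0.2]), array([0.1, 0.1])]
[680.11559851 259.93777083 290.33808431]
in tool [ 13.64284488  -0.30469488 237.01415715]
```

```bash
cat > tgt.py <<'E'
from h import *
gx=np.array([0.02,1,0]); gx/=np.linalg.norm(gx); z=np.array([0,0,1.]); gy=np.cross(z,gx)
hatch=np.array([536.5,-156,151]); O=hatch-60*gx-151*z
G=lambda x,y,zz: O+x*gx+y*gy+zz*z
off=np.array([16.5,0,237.])
def Rt(th): 
    th=np.radians(th); d=-np.cos(th)*gx-np.sin(th)*z; x=np.sin(th)*gx-np.cos(th)*z
    return np.c_[x,np.cross(d,x),d]
def toG(X): X=X-O; return np.array([X@gx,X@gy,X[2]])
view=G(-40,0,60)
E
python3 - <<'E'
from tgt import *
R=Rt(40); print(R.round(3)); 
line=-R[:,2]
for s in (0,135.2,225): print(s,(view+s*line-R@off).round(1), toG(view+s*line))
E
```

```text
[[ 0.013  1.    -0.015]
 [ 0.643 -0.02  -0.766]
 [-0.766  0.    -0.643]]
0 [537.9 -85.1 225. ] [-4.00000000e+01  4.26464444e-14  6.00000000e+01]
135.2 [540.   18.5 311.9] [6.35692087e+01 6.99216104e-14 1.46904885e+02]
225 [541.4  87.3 369.6] [1.32360000e+02 1.98230147e-14 2.04627212e+02]
```

>>> play_rows([
  {"fingers": 0.1,"dx": -10.7,"dy": -1.7,"dz": 16,"rx": 0,"ry": 0,"rz": 0},
  {"fingers": 0.1,"dx": -10.7,"dy": -1.7,"dz": 16,"rx": 0,"ry": 0,"rz": 0},
  {"fingers": 0.1,"dx": -10.7,"dy": -1.7,"dz": 16,"rx": 0,"ry": 0,"rz": 0},
  {"fingers": 0.1,"dx": -10.7,"dy": -1.7,"dz": 16,"rx": 0,"ry": 0,"rz": 0},
  {"fingers": 0.1,"dx": -10.7,"dy": -1.7,"dz": 16,"rx": 0,"ry": 0,"rz": 0},
  {"fingers": 0.1,"dx": -10.7,"dy": -1.7,"dz": 16,"rx": 0,"ry": 0,"rz": 0},
  {"fingers": 0.1,"dx": 0,"dy": 0,"dz": 0,"rx": 0.06,"ry": 0,"rz": 0},
  {"fingers": 0.1,"dx": 0,"dy": 0,"dz": 0,"rx": 0.11,"ry": 0,"rz": 0},
  {"fingers": 0.1,"dx": 0,"dy": 0,"dz": 0,"rx": 0.11,"ry": 0,"rz": 0},
  {"fingers": 0.1,"dx": 0,"dy": 0,"dz": 0,"rx": 0.11,"ry": 0,"rz": 0},
  {"fingers": 0.1,"dx": 0,"dy": 0,"dz": 0,"rx": 0.11,"ry": 0,"rz": 0},
  {"fingers": 0.1,"dx": 0,"dy": 0,"dz": 0,"rx": 0.11,"ry": 0,"rz": 0},
  {"fingers": 0.1,"dx": 0,"dy": 0,"dz": 0,"rx": 0.11,"ry": 0,"rz": 0},
  {"fingers": 0.1,"dx": 0,"dy": 0,"dz": 0,"rx": 0.11,"ry": 0,"rz": 0},
  {"fingers": 0.1,"dx": 0,"dy": 0,"dz": 0,"rx": 0.11,"ry": 0,"rz": 0},
  {"fingers": 0.1,"dx": 0,"dy": 0,"dz": 0,"rx": 0.11,"ry": 0,"rz": 0},
  {"fingers": 0.1,"dx": 0,"dy": 0,"dz": 0,"rx": 0.11,"ry": 0,"rz": 0},
  {"fingers": 0.1,"dx": 0,"dy": 0,"dz": 0,"rx": 0.11,"ry": 0,"rz": 0},
  {"fingers": 0.1,"dx": 0,"dy": 0,"dz": 0,"rx": 0.11,"ry": 0,"rz": 0},
  {"fingers": 0.1,"dx": 0,"dy": 0,"dz": 0,"rx": 0.11,"ry": 0,"rz": 0},
])

```text
time: 7.75
position: [541.0, 235.8, 368.5]
eef_rot: [[-0.002, 0.984, 0.18], [-0.001, 0.18, -0.984], [-1.0, -0.003, 0.001]]
ft_force: [-0.3, 0.3, -1.2]
grip_width: 0.224
```

>>> play_rows([
  {"fingers": 0.1,"dx": 0,"dy": 0,"dz": 0,"rx": 0.11,"ry": 0,"rz": 0},
  {"fingers": 0.1,"dx": 0,"dy": 0,"dz": 0,"rx": 0.11,"ry": 0,"rz": 0},
  {"fingers": 0.1,"dx": 0,"dy": 0,"dz": 0,"rx": 0,"ry": 0,"rz": 0},
  {"fingers": 0.1,"dx": 0,"dy": 0,"dz": 0,"rx": 0,"ry": 0.1,"rz": 0},
  {"fingers": 0.1,"dx": 0,"dy": 0,"dz": 0,"rx": 0,"ry": 0.1,"rz": 0},
  {"fingers": 0.1,"dx": 0,"dy": 0,"dz": 0,"rx": 0,"ry": 0.1,"rz": 0},
  {"fingers": 0.1,"dx": 0,"dy": 0,"dz": 0,"rx": 0,"ry": 0.1,"rz": 0},
  {"fingers": 0.1,"dx": 0,"dy": 0,"dz": 0,"rx": 0,"ry": 0.1,"rz": 0},
  {"fingers": 0.1,"dx": 0,"dy": 0,"dz": 0,"rx": 0,"ry": 0.1,"rz": 0},
  {"fingers": 0.1,"dx": 0,"dy": 0,"dz": 0,"rx": 0,"ry": 0.098,"rz": 0},
  {"fingers": 0.1,"dx": 0,"dy": 0,"dz": 0,"rx": 0,"ry": 0,"rz": 0},
  {"fingers": 0.1,"dx": 0,"dy": 0,"dz": 0,"rx": 0,"ry": 0,"rz": 0},
])

```text
time: 8.75
position: [541.7, 233.8, 368.3]
eef_rot: [[0.021, 0.999, -0.029], [0.641, -0.036, -0.767], [-0.768, -0.003, -0.641]]
ft_force: [-0.5, -0.3, -0.7]
grip_width: 0.227
```

```bash
python3 snap.py 4; python3 -c "
from tgt import *; from scipy.spatial.transform import Rotation as Ro
s=get_state();R=np.array(s['eef_rot']);p=np.array(s['position']);T=Rt(40);print('rotvec tool',Ro.from_matrix(R.T@T).as_rotvec());print('shift tool',R.T@(view-T[:,2]*225-T@off-p))"
```

```text
{'time': 8.75, 'joint_positions': [0.296, 0.61, -0.756, 1.768, -0.394, 0.685, -0.066], 'position': [541.741, 233.804, 368.341], 'eef_rot': [[0.021, 0.999, -0.029], [0.641, -0.036, -0.767], [-0.768, -0.003, -0.641]], 'ft_force': [-0.458, -0.327, -0.747], 'ft_torque': [-0.697, 0.034, -0.032], 'grip_width': 0.227}
rotvec tool [-0.01353269  0.00226884 -0.00805556]
shift tool [-94.87140983   4.82952935 111.5961083 ]
```

>>> play_rows([
  {"fingers": 0.1,"dx": -11.9,"dy": 0.6,"dz": 14,"rx": -0.0135,"ry": 0.002,"rz": -0.008},
  {"fingers": 0.1,"dx": -11.9,"dy": 0.6,"dz": 14,"rx": 0,"ry": 0,"rz": 0},
  {"fingers": 0.1,"dx": -11.9,"dy": 0.6,"dz": 14,"rx": 0,"ry": 0,"rz": 0},
  {"fingers": 0.1,"dx": -11.9,"dy": 0.6,"dz": 14,"rx": 0,"ry": 0,"rz": 0},
  {"fingers": 0.1,"dx": -11.9,"dy": 0.6,"dz": 14,"rx": 0,"ry": 0,"rz": 0},
  {"fingers": 0.1,"dx": -11.9,"dy": 0.6,"dz": 14,"rx": 0,"ry": 0,"rz": 0},
  {"fingers": 0.1,"dx": -11.9,"dy": 0.6,"dz": 14,"rx": 0,"ry": 0,"rz": 0},
  {"fingers": 0.1,"dx": -11.9,"dy": 0.6,"dz": 14,"rx": 0,"ry": 0,"rz": 0},
  {"fingers": 0.1,"dx": 0,"dy": 0,"dz": 0,"rx": 0,"ry": 0,"rz": 0},
  {"fingers": 0.1,"dx": 0,"dy": 0,"dz": 0,"rx": 0,"ry": 0,"rz": 0},
])

```text
time: 9.58
position: [543.7, 90.0, 371.3]
eef_rot: [[0.014, 1.0, -0.01], [0.642, -0.016, -0.766], [-0.766, 0.004, -0.643]]
ft_force: [-0.3, 1.4, -1.6]
grip_width: 0.222
```

```bash
cat > err.py <<'E'
import sys; from tgt import *; from scipy.spatial.transform import Rotation as Ro
L=float(sys.argv[1]); s=get_state();R=np.array(s['eef_rot']);p=np.array(s['position']);T=Rt(40);print('rotvec tool',Ro.from_matrix(R.T@T).as_rotvec().round(4));print('shift tool',(R.T@(view-T[:,2]*L-T@off-p)).round(1)); print("head gearbox (kin)",toG(p+R@off).round(1))
E
python3 snap.py 5 wrist scene side; python3 err.py 225
```

```text
{'time': 9.583, 'joint_positions': [0.563, 0.628, -0.771, 1.728, -0.354, 0.882, 0.119], 'position': [543.746, 90.009, 371.274], 'eef_rot': [[0.014, 1.0, -0.01], [0.642, -0.016, -0.766], [-0.766, 0.004, -0.643]], 'ft_force': [-0.344, 1.394, -1.607], 'ft_torque': [-0.637, -0.002, 0.026], 'grip_width': 0.222}
rotvec tool [ 0.0069 -0.0016  0.0011]
shift tool [-1.3 -1.5  4.3]
head gearbox (kin) [136.8  -3.  206.2]
```

View pics/scene5.png

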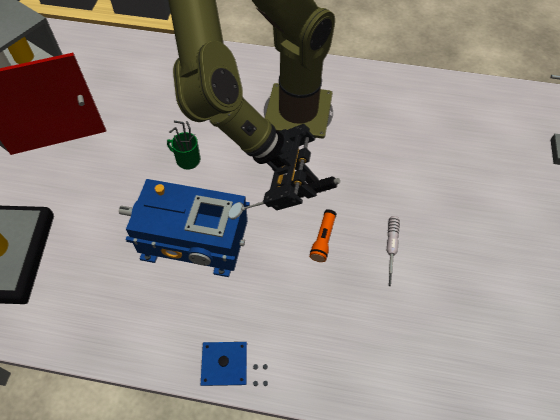

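View pics/side5.png

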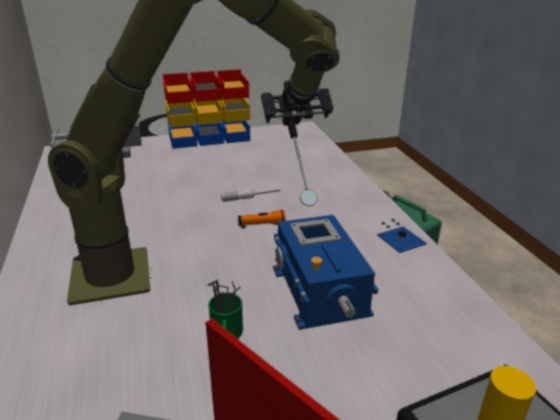

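View pics/wrist5.png

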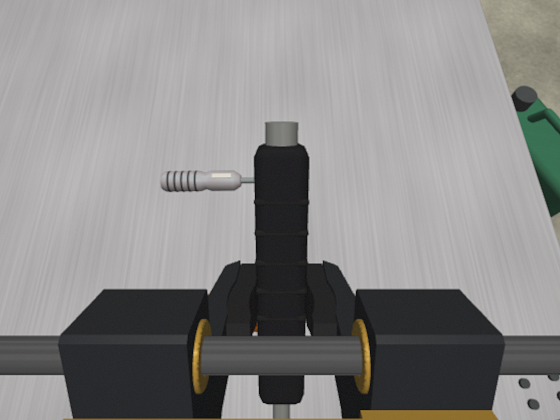

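The scene and side views show the stick tilted with the disc just up-slope of the hatch: scene (236,211), side (308,198). Cross-checking the head by triangulation.

```bash
python3 - <<'E'
from head import *; from tgt import *
a=disc("scene",5,236,211,14); b=disc("side",5,308,198,14)
X=tri(a,b); R=Rt(40); X=X+R[:,0]*3; print("head centre G",toG(X).round(1))
# hatch flange in side: contour corners
p,d,m,P=load("side",5); hsv=cv2.cvtColor(p,cv2.COLOR_RGB2HSV)
k=np.zeros(d.shape,np.uint8); k[210:250,285:350]=((hsv[...,1]<60)&(hsv[...,2]>90))[210:250,285:350]
n,L,st,_=cv2.connectedComponentsWithStats(k); i=1+np.argmax(st[1:,4]); print(st[i])
for q in cv2.findContours((L==i).astype(np.uint8),cv2.RETR_CCOMP,cv2.CHAIN_APPROX_NONE)[0]:
    if cv2.contourArea(q)>150: print(cv2.contourArea(q),cv2.minAreaRect(ray(m,P,q[:,0],151)[:,:2].astype(np.float32)))
E
```

```text
scene ellipse [234.8 209.7] [ 8.4 16.1] cloud [542.7 -81.3 209. ]
side ellipse [308.6 196.8] [12.7 15.4] cloud [542.  -79.9 209.8]
resid [array([ 0.2, -0.2]), array([0.2, 0.1])]
head centre G [137.3  -4.3 207.3]
[285 210  65  27 643]
557.5 ((559.0921020507812, -121.37667083740234), (133.4447784423828, 178.0893096923828), 74.67375183105469)
```

```bash
python3 - <<'E'
from tgt import *
for n,(x,y,w,h) in {"side":(260,200,130,130),"scene":(110,165,150,120)}.items():
    p,d,m,P=load(n,5); f=4 if n=="side" else 5
    im=cv2.resize(p[y:y+h,x:x+w,::-1],None,fx=f,fy=f,interpolation=cv2.INTER_CUBIC).copy()
    for X in [[(28,-35,151),(92,-35,151),(92,35,151),(28,35,151)],[(10,-53,151),(110,-53,151),(110,53,151),(10,53,151)],[(-138,-80,145),(138,-80,145),(138,80,145),(-138,80,145)]]:
        q=(proj(m,P,np.array([G(*t) for t in X]))-[x,y]+0.5)*f
        cv2.polylines(im,[q.round().astype(np.int32)],True,(0,0,255),1)
    cv2.imwrite(f"pics/ov_{n}5.png",im)
E
```

```text
(no output)
```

View pics/ov_side5.png

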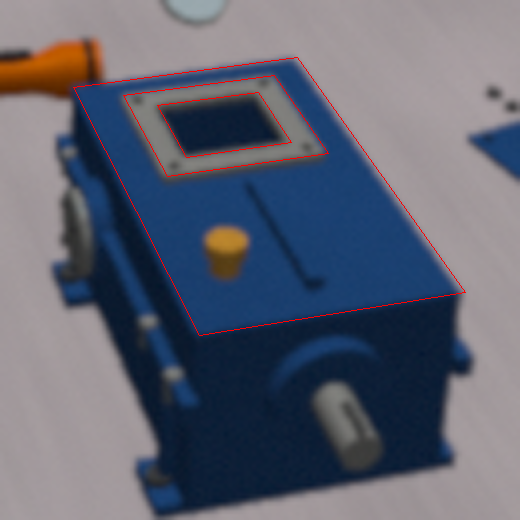

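View pics/ov_scene5.png

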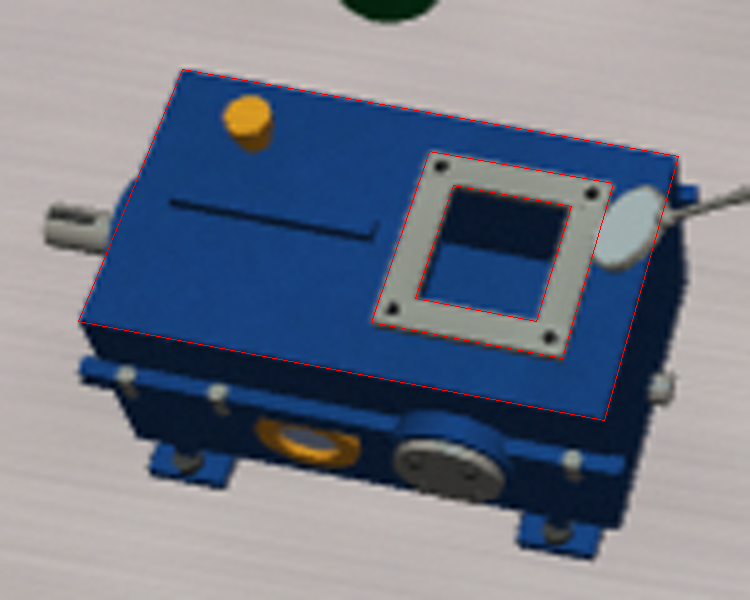

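Predicted outlines sit on the gearbox edges in both views. Making small corrections, then starting the feed.

>>> play_rows([
  {"fingers": 0.1,"dx": -1.1,"dy": -2,"dz": 0,"rx": 0.007,"ry": -0.0015,"rz": 0.001},
  {"fingers": 0.1,"dx": 0,"dy": 0,"dz": 4.5,"rx": 0,"ry": 0,"rz": 0},
  {"fingers": 0.1,"dx": 0,"dy": 0,"dz": 10,"rx": 0,"ry": 0,"rz": 0},
  {"fingers": 0.1,"dx": 0,"dy": 0,"dz": 10,"rx": 0,"ry": 0,"rz": 0},
  {"fingers": 0.1,"dx": 0,"dy": 0,"dz": 10,"rx": 0,"ry": 0,"rz": 0},
  {"fingers": 0.1,"dx": 0,"dy": 0,"dz": 10,"rx": 0,"ry": 0,"rz": 0},
  {"fingers": 0.1,"dx": 0,"dy": 0,"dz": 10,"rx": 0,"ry": 0,"rz": 0},
  {"fingers": 0.1,"dx": 0,"dy": 0,"dz": 5,"rx": 0,"ry": 0,"rz": 0},
  {"fingers": 0.1,"dx": 0,"dy": 0,"dz": 0,"rx": 0,"ry": 0,"rz": 0},
  {"fingers": 0.1,"dx": 0,"dy": 0,"dz": 0,"rx": 0,"ry": 0,"rz": 0},
])

```text
time: 10.57
position: [540.2, 42.5, 333.2]
eef_rot: [[0.015, 1.0, -0.02], [0.643, -0.025, -0.765], [-0.765, -0.001, -0.644]]
ft_force: [-0.6, 0.4, -1.9]
grip_width: 0.225
```

```bash
python3 snap.py 6 scene side; python3 err.py 170; python3 - <<'E'
import cv2
a=cv2.imread("pics/scene6.png")[150:270,130:290]; b=cv2.imread("pics/side6.png")[100:260,240:400]
cv2.imwrite("pics/c6s.png",cv2.resize(a,None,fx=5,fy=5,interpolation=cv2.INTER_CUBIC)); cv2.imwrite("pics/c6d.png",cv2.resize(b,None,fx=3.5,fy=3.5,interpolation=cv2.INTER_CUBIC))
E
```

```text
{'time': 10.567, 'joint_positions': [0.635, 0.687, -0.759, 1.754, -0.328, 0.864, 0.196], 'position': [540.207, 42.544, 333.223], 'eef_rot': [[0.015, 1.0, -0.02], [0.643, -0.025, -0.765], [-0.765, -0.001, -0.644]], 'ft_force': [-0.562, 0.443, -1.948], 'ft_torque': [-0.762, 0.087, -0.034], 'grip_width': 0.225}
rotvec tool [-0.0031 -0.001  -0.002 ]
shift tool [ 0.8  0.3 -1.7]
head gearbox (kin) [ 88.6   1.  168.7]
```

View pics/c6s.png

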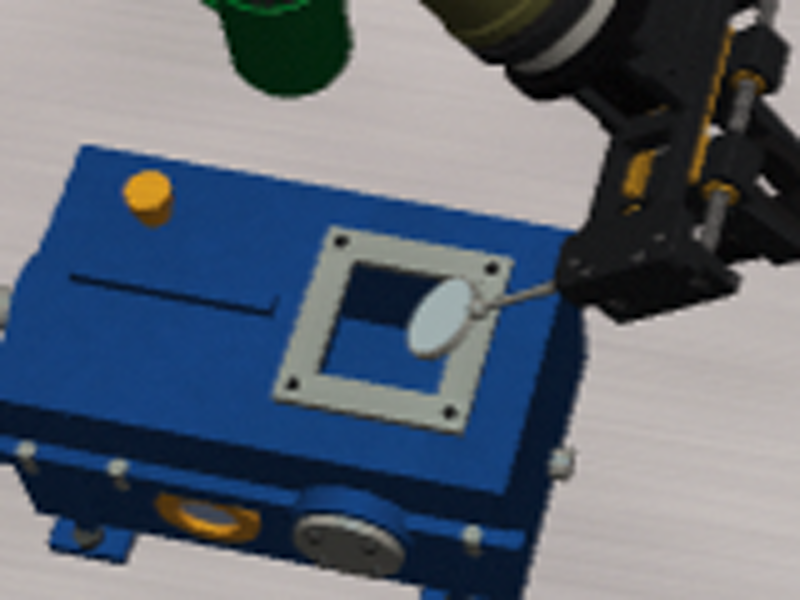

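View pics/c6d.png

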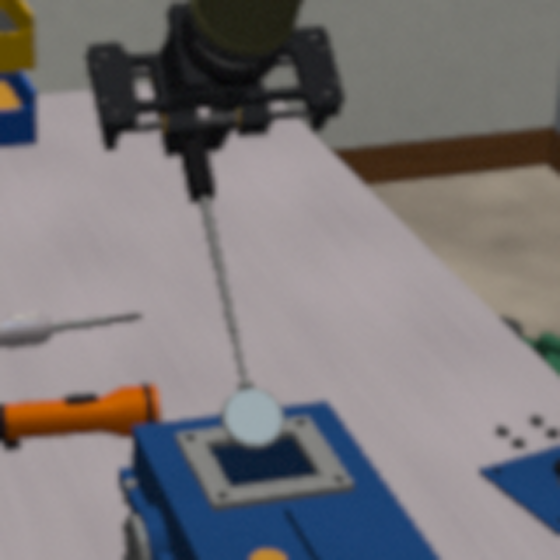

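The disc is centred over the hatch at the +x edge. I'll triangulate it once more before it goes in.

```bash
python3 - <<'E'
from head import *; from tgt import *
a=disc("scene",6,218,213,13); b=disc("side",6,312,219,12)
X=tri(a,b); X=X+Rt(40)[:,0]*3; g=toG(X); print("head centre G",g.round(1)); v=g-[-40,0,60]; t=np.radians(40)
print("along",v[0]*np.cos(t)+v[2]*np.sin(t),"perp(up)",-v[0]*np.sin(t)+v[2]*np.cos(t))
E
```

```text
scene ellipse [217.6 212.7] [ 7.6 15.7] cloud [ 537.3 -129.5  170.5]
side ellipse [311.9 218.2] [13.7 15. ] cloud [ 536.3 -128.9  172.4]
resid [array([ 0.2, -0.2]), array([0.3, 0.1])]
head centre G [ 89.    0.3 169.2]
along 169.06501651383664 perp(up) 0.7369558936686929
```

>>> play_rows([
  {"fingers": 0.1,"dx": 0.5,"dy": 0,"dz": 5,"rx": 0,"ry": 0,"rz": 0},
  {"fingers": 0.1,"dx": 0,"dy": 0,"dz": 8.5,"rx": 0,"ry": 0,"rz": 0},
  {"fingers": 0.1,"dx": 0,"dy": 0,"dz": 8.5,"rx": 0,"ry": 0,"rz": 0},
  {"fingers": 0.1,"dx": 0,"dy": 0,"dz": 8.5,"rx": 0,"ry": 0,"rz": 0},
  {"fingers": 0.1,"dx": 0,"dy": 0,"dz": 8.5,"rx": 0,"ry": 0,"rz": 0},
  {"fingers": 0.1,"dx": 0,"dy": 0,"dz": 8.5,"rx": 0,"ry": 0,"rz": 0},
  {"fingers": 0.1,"dx": 0,"dy": 0,"dz": 8.5,"rx": 0,"ry": 0,"rz": 0},
  {"fingers": 0.1,"dx": 0,"dy": 0,"dz": 8.5,"rx": 0,"ry": 0,"rz": 0},
  {"fingers": 0.1,"dx": 0,"dy": 0,"dz": 8.5,"rx": 0,"ry": 0,"rz": 0},
  {"fingers": 0.1,"dx": 0,"dy": 0,"dz": 8.5,"rx": 0,"ry": 0,"rz": 0},
  {"fingers": 0.1,"dx": 0,"dy": 0,"dz": 5,"rx": 0,"ry": 0,"rz": 0},
  {"fingers": 0.1,"dx": 0,"dy": 0,"dz": 0,"rx": 0,"ry": 0,"rz": 0},
  {"fingers": 0.1,"dx": 0,"dy": 0,"dz": 0,"rx": 0,"ry": 0,"rz": 0},
])

```text
time: 11.75
position: [538.5, -23.2, 277.3]
eef_rot: [[0.015, 1.0, -0.02], [0.643, -0.025, -0.765], [-0.766, -0.001, -0.643]]
ft_force: [-0.0, -0.0, -0.8]
grip_width: 0.23
```

```bash
python3 snap.py 7 scene side; python3 err.py 82; python3 - <<'E'
import cv2
a=cv2.imread("pics/scene7.png")[150:270,130:290]
cv2.imwrite("pics/c7s.png",cv2.resize(a,None,fx=5,fy=5,interpolation=cv2.INTER_CUBIC))
b=cv2.imread("pics/side7.png")[100:260,240:400]
cv2.imwrite("pics/c7d.png",cv2.resize(b,None,fx=3.5,fy=3.5,interpolation=cv2.INTER_CUBIC))
E
```

```text
{'time': 11.75, 'joint_positions': [0.718, 0.785, -0.729, 1.752, -0.272, 0.855, 0.298], 'position': [538.492, -23.24, 277.26], 'eef_rot': [[0.015, 1.0, -0.02], [0.643, -0.025, -0.765], [-0.766, -0.001, -0.643]], 'ft_force': [-0.03, -0.002, -0.795], 'ft_torque': [-0.719, 0.05, -0.006], 'grip_width': 0.23}
rotvec tool [-0.0032 -0.0008 -0.002 ]
shift tool [ 0.3  0.6 -0.3]
head gearbox (kin) [ 22.6   1.3 112.6]
```

View pics/c7s.png

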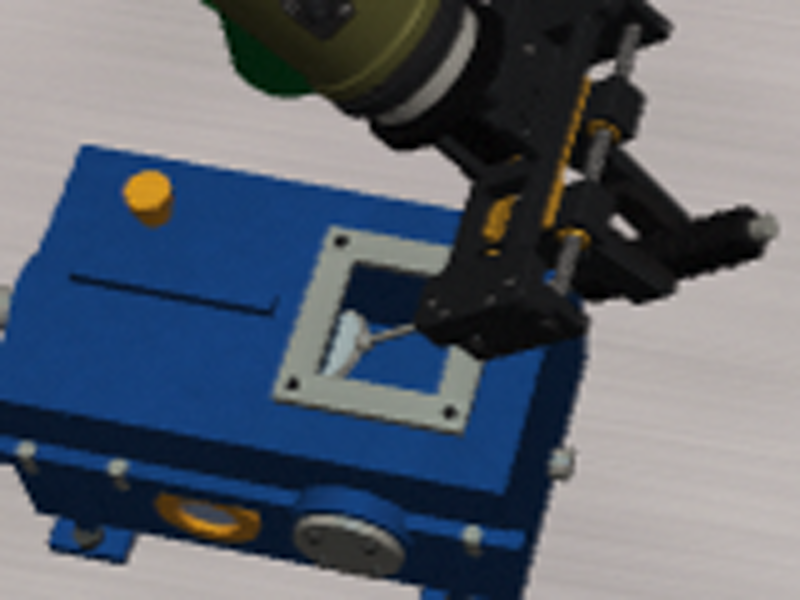

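View pics/c7d.png

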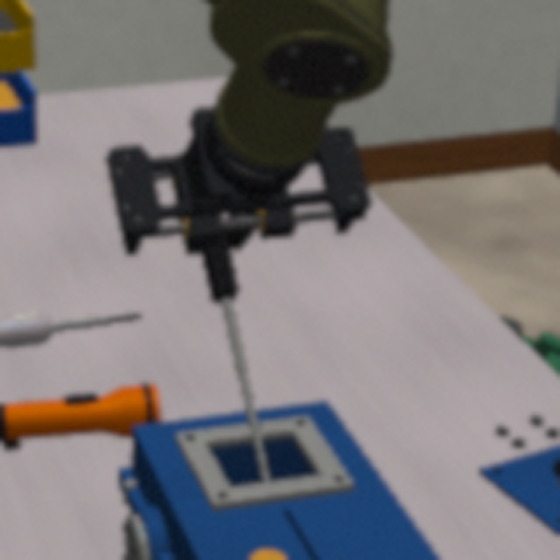

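The head is inside below the deck and the stick is central in the hatch, with no contact force (under 1 N). Continuing the last 82 mm.

>>> play_rows([
  {"fingers": 0.1,"dx": 0.3,"dy": 0.3,"dz": 5,"rx": -0.001,"ry": 0,"rz": 0},
  {"fingers": 0.1,"dx": 0,"dy": 0,"dz": 8,"rx": 0,"ry": 0,"rz": 0},
  {"fingers": 0.1,"dx": 0,"dy": 0,"dz": 8,"rx": 0,"ry": 0,"rz": 0},
  {"fingers": 0.1,"dx": 0,"dy": 0,"dz": 8,"rx": 0,"ry": 0,"rz": 0},
  {"fingers": 0.1,"dx": 0,"dy": 0,"dz": 8,"rx": 0,"ry": 0,"rz": 0},
  {"fingers": 0.1,"dx": 0,"dy": 0,"dz": 8,"rx": 0,"ry": 0,"rz": 0},
  {"fingers": 0.1,"dx": 0,"dy": 0,"dz": 8,"rx": 0,"ry": 0,"rz": 0},
  {"fingers": 0.1,"dx": 0,"dy": 0,"dz": 8,"rx": 0,"ry": 0,"rz": 0},
  {"fingers": 0.1,"dx": 0,"dy": 0,"dz": 8,"rx": 0,"ry": 0,"rz": 0},
  {"fingers": 0.1,"dx": 0,"dy": 0,"dz": 8,"rx": 0,"ry": 0,"rz": 0},
  {"fingers": 0.1,"dx": 0,"dy": 0,"dz": 4.5,"rx": 0,"ry": 0,"rz": 0},
  {"fingers": 0.1,"dx": 0,"dy": 0,"dz": 0,"rx": 0,"ry": 0,"rz": 0},
  {"fingers": 0.1,"dx": 0,"dy": 0,"dz": 0,"rx": 0,"ry": 0,"rz": 0},
  {"fingers": 0.1,"dx": 0,"dy": 0,"dz": 0,"rx": 0,"ry": 0,"rz": 0},
  {"fingers": 0.1,"dx": 0,"dy": 0,"dz": 0,"rx": 0,"ry": 0,"rz": 0},
])

```text
time: 13.1
position: [537.4, -84.9, 225.1]
eef_rot: [[0.015, 1.0, -0.017], [0.643, -0.023, -0.765], [-0.766, 0.0, -0.643]]
ft_force: [-0.5, 0.6, -1.8]
grip_width: 0.223
```

```bash
python3 snap.py 8 scene side wrist; python3 err.py 0; python3 - <<'E'
import cv2
a=cv2.imread("pics/scene8.png")[130:270,110:290]
cv2.imwrite("pics/c8s.png",cv2.resize(a,None,fx=4,fy=4,interpolation=cv2.INTER_CUBIC))
b=cv2.imread("pics/side8.png")[120:350,200:420]
cv2.imwrite("pics/c8d.png",cv2.resize(b,None,fx=2.5,fy=2.5,interpolation=cv2.INTER_CUBIC))
E
```

```text
{'time': 13.1, 'joint_positions': [0.785, 0.882, -0.693, 1.713, -0.213, 0.867, 0.382], 'position': [537.409, -84.87, 225.117], 'eef_rot': [[0.015, 1.0, -0.017], [0.643, -0.023, -0.765], [-0.766, 0.0, -0.643]], 'ft_force': [-0.546, 0.618, -1.822], 'ft_torque': [-0.743, 0.066, -0.011], 'grip_width': 0.223}
rotvec tool [-0.0025 -0.0003 -0.002 ]
shift tool [ 0.   0.6 -0.1]
head gearbox (kin) [-40.    1.1  59.9]
```

View pics/c8s.png

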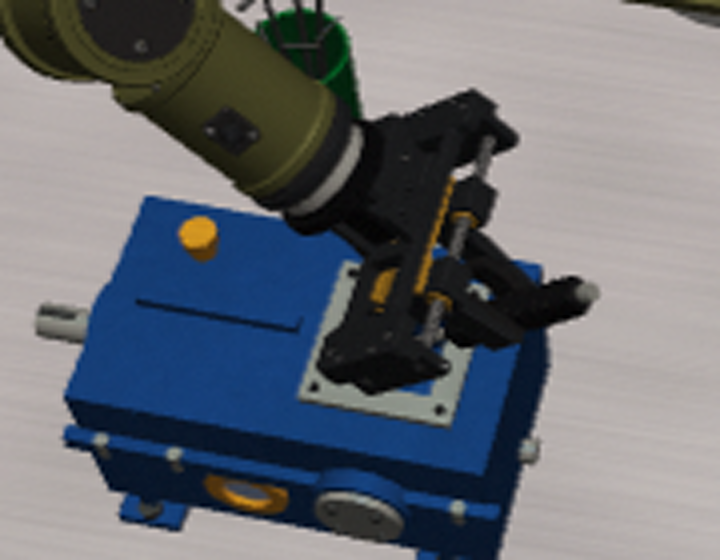

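View pics/c8d.png

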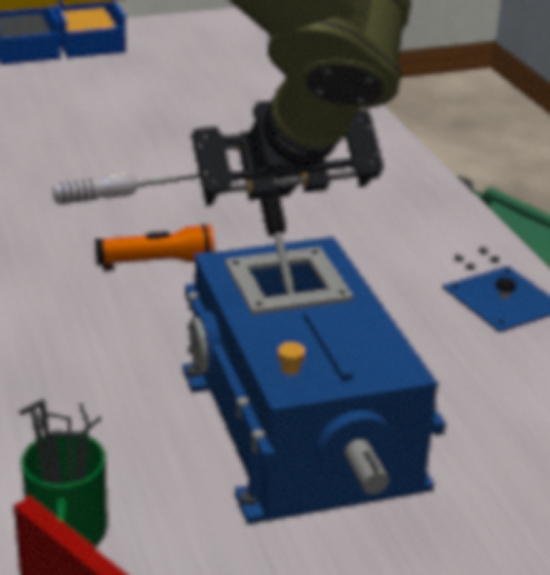

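View pics/wrist8.png

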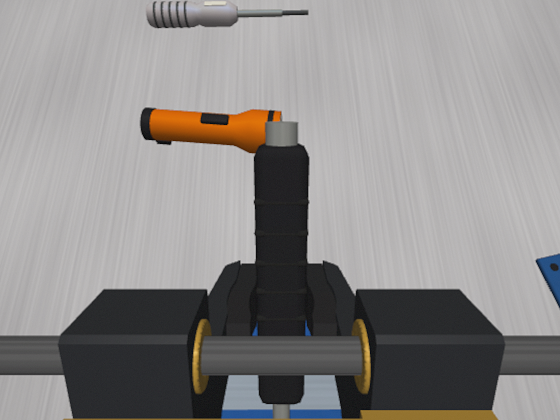

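The wrist view shows the grip in the jaws at the same pixels as after the lift (rows 122–403), so it hasn't slipped. I'll hold for a moment, check the bystanders haven't moved, and hand in.

>>> play_rows([
  {"fingers": 0.1,"dx": 0,"dy": 0,"dz": 0,"rx": 0,"ry": 0,"rz": 0},
  {"fingers": 0.1,"dx": 0,"dy": 0,"dz": 0,"rx": 0,"ry": 0,"rz": 0},
  {"fingers": 0.1,"dx": 0,"dy": 0,"dz": 0,"rx": 0,"ry": 0,"rz": 0},
  {"fingers": 0.1,"dx": 0,"dy": 0,"dz": 0,"rx": 0,"ry": 0,"rz": 0},
  {"fingers": 0.1,"dx": 0,"dy": 0,"dz": 0,"rx": 0,"ry": 0,"rz": 0},
  {"fingers": 0.1,"dx": 0,"dy": 0,"dz": 0,"rx": 0,"ry": 0,"rz": 0},
])

```text
time: 13.75
position: [537.3, -85.4, 224.7]
eef_rot: [[0.015, 1.0, -0.019], [0.643, -0.024, -0.766], [-0.766, -0.0, -0.643]]
ft_force: [-0.1, -0.3, -1.3]
grip_width: 0.229
```

```bash
python3 err.py 0; python3 - <<'E'
from h import *
a,b=[load("scene",i)[0].astype(int) for i in (0,8)]
for n,(x0,y0,x1,y1) in {"torch":(305,205,340,265),"screwdriver":(382,212,402,290)}.items():
    print(n,np.abs(a-b)[y0:y1,x0:x1].mean())
a,b=[load("side",i)[0].astype(int) for i in (0,8)]
print("mug",np.abs(a-b)[280:335,205:245].mean(), "gearbox side",np.abs(a-b)[250:320,275:375].mean())
s=get_state(); print(s["time"],s["qd"],s["ft_force"]); hand_in()
E
```

```text
rotvec tool [-0.0032 -0.0004 -0.0021]
shift tool [ 0.   0.6 -0.5]
head gearbox (kin) [-40.3   1.4  59.6]
torch 0.6838095238095238
screwdriver 0.6882478632478632
mug 4.6077272727272724 gearbox side 4.273761904761905
13.75 [ 0.00051337 -0.00085203  0.00033912  0.00027482  0.00034691  0.00125342
 -0.00067302] [-0.11469148 -0.29818484 -1.27040978]
the job is handed in; nothing more can be done
```

I picked up the mirror by its grip, tilted it to 40° and fed it head first through the hatch. I handed it in at 13.75 s, still held at the viewing point with the glass up.

**Position:** The arm's own readings put the disc centre at gearbox (-40.3, 1.4, 59.6) mm, against a target of (-40, 0, 60). No camera could see the disc once it was inside, so that final figure was not checked by camera. Just before it entered the hatch, triangulation from two cameras agreed with the arm readings to about 1 mm.

**Contact and grip:** Wrist force readings between moves stayed under 5 N, and after the lift they were about 2 N or less. At the end the arm was still, and the wrist view showed no slip in the jaws.

**Other objects:** The torch and screwdriver look the same as at the start (mean image change about 0.7 grey levels). The mug and gearbox patches in the side view changed more, by 4.6 and 4.3 levels. I put this down to noise or shadow, since nothing touched them, but I did not follow it up. The arm passed near the mug only at a height well above it.

**Refused calls:** The first two move calls were refused because their rows left out some values. They moved nothing.

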